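Pull-test the tow loop of a wooden locomotive

TASK

Pull-test the tow loop of the toy locomotive: take the spring gauge from its rest, hook it into the loop and draw the gauge straight out, in line with the loop, until the rim of the blue case stands in the green band on the white plunger; hold it there for about two seconds and never let the red band show. Then ease the spring back in without letting it snap, unhook, and lay the gauge gently back across both saddles of its rest, top side up. Leave the other things on the bench where they are.

Things in the scene. Friction and masses are not known exactly. Their poses are not given: they have to be found in the camera images.
- gauge: Loose pull gauge, 0.25 kg. Blue case 130 (x) x 30 (y) x 26 mm (z), black end caps, wire ring behind (to x = -88 mm). Origin: middle of the case's underside; +x to plunger and hook, +z the case's top. The hook's tip points to -z. At the start it lies level in the rest, hook end roughly to the robot's right. Grip it across its 30 mm width, between the saddles.
- grip (a point): Middle of the gauge's case, 13 mm above gauge's origin: the natural point to grip. Axes as gauge.
- plunger (a joint): How far the white 18 mm thick plunger and its hook are drawn out of the case along the gauge's +x, m: 0 = home, stop at 0.085. Return spring 250 N/m (0 N at home, 15 N at 0.060), hardly any friction. The 12 mm green band begins to show at 0.054 and is fully out at 0.066; the red band begins to show at 0.074. Black rings every 10 mm up to 0.050.
- hook_seat (a point): Inside the hook, where the loop's cross bar lies when pulled; on the gauge's mid-axis, 104 mm ahead (+x) of grip with the plunger home; gauge axes. Hook of 5 mm wire; from this point: front leg centred at x +5 mm; shank above at z +9 mm, falling to +4 mm at x -29 mm, where the plunger's 22 mm thick collar ends. The bar goes in between tip and collar.
- hook_tip (a point): Centre of the hook's rounded tip (wire 5 mm thick): 1 mm ahead of and 11 mm below (gauge -z) hook_seat. To hook on, bring the tip down through the loop with hook_seat 10 to 15 mm nearer the nose than the cross bar and 2 to 4 mm above it, then draw back along the loop's x.
- tow_loop: Steel tow loop on the sloping green nose, fixed: a U of 5 mm bar, two legs 34 mm apart (29 clear) and a straight cross bar. Origin: middle of the cross bar, 92 mm above the bench. x: the direction to pull, square out of the nose, away from the toy, rising 35 degrees above level. y along the bar; z square to the loop, up and back. The nose's face is 30 mm behind (x = -30 mm).
- loco: Wooden pull-along locomotive (red cab, green nose, 155 mm long, 129 mm high), pinched in a plywood jig 178 x 150 mm; fixed to the bench. Origin: on the bench straight below the middle of the loop's cross bar; +x is where the nose points (level). Toy and jig lie from x = -172 to +6 mm, y = -111 to +63 mm; z up.
- rest: Wooden rest of the gauge, fixed: base 120 (x) x 74 (y) x 12 mm with two dark saddles, 12 mm thick, at x = -42 and +42 mm. Origin: on the bench below its middle. Saddle floors 30 mm above the bench: the gauge lying home has its origin near (0, 0, 30 mm) here, its x along this x. Cheeks rise to 53 mm; 36 mm apart at the floor, 47 at the top; 72 mm clear between the saddles.
- mallet: Bystander: loose joiner's mallet lying on the bench, head 65 x 130 x 85 mm, handle 230 mm along +x at 43 mm height. Origin: under the head's middle.
- doll: Bystander: loose wooden peg doll standing upright, 34 mm thick, 66 mm high. Origin: centre of its base.
- car: Bystander: small orange toy car, loose, 74 x 35 x 32 mm. Origin: under its middle.
- glue: Bystander: loose yellow glue bottle standing upright, 52 mm thick, 120 mm high. Origin: centre of its base.
Not all that is in view belongs to the job. Leave any yellow look-alike of the gauge alone. What is shaped like the rest but turquoise is not meant.

How it is judged:
On the way, in this order (a step that is already met when the one before it is completed fails the run):
1. the hook is in the loop and pulls on its cross bar (distance between hook_seat and tow_loop below 0.012 m and contact force between gauge and tow_loop above 0.5 N), for 0.1 s.
2. the gauge is held with the case's rim in the green band (plunger drawn out 54 to 66 mm) by the pull on the loop, within 15 degrees of the loop's own direction, for 1.8 s (value of joint plunger between 0.054 and 0.066 m and angle between the x axis of gauge and the x axis of tow_loop, either way round below 0.262 rad and distance between hook_seat and tow_loop below 0.012 m and contact force between gauge and tow_loop above 8 N), for 1.8 s.
At the end, for the whole second after the job is handed in: The gauge lies still and level in both saddles of its rest, top up, hook end either way, its middle within 20 mm lengthwise and 8 mm sideways of the rest's middle, its length within about 8 degrees of the rest's, with the plunger home (under 4 mm) (value of joint plunger below 0.004 m and x of gauge in the frame of rest between -0.02 and 0.02 m and y of gauge in the frame of rest between -0.008 and 0.008 m and z of gauge in the frame of rest between 0.026 and 0.034 m and angle between the x axis of gauge and the x axis of rest, either way round below 0.15 rad and angle between gauge's own z axis and vertical below 0.12 rad and contact force between gauge and rest above 0.5 N and linear speed of gauge below 0.02 m/s); the robot touches nothing.
It fails at once if the plunger is drawn out past 74 mm: the red band shows (value of joint plunger above 0.074 m).
It fails at once if the plunger snaps back (faster than 0.3 m/s) (velocity of joint plunger below -0.3 m/s).
It fails at once if the gauge is banged down on its rest (over 80 N) (contact force between gauge and rest above 80 N).
It fails at once if a bystander is pushed more than 25 mm away or knocked over (distance of any of mallet, doll, car, glue from where it was at the start of the episode above 0.025 m or angle between any of doll, car, glue's own z axis and vertical above 0.5 rad).
It also fails if it takes over 67 s, if anything falls off the work surface, if the arm or the gripper's body presses on something with over 40 N, if the wrist force passes 120 N, or if a joint passes its speed limit or range.

ROBOT

A 6-joint arm with a two-finger parallel gripper is mounted at the origin on the work surface. World frame = base frame: x ahead of the robot, y to its left, z up, the work surface at z = 0. Lengths are in m, angles in rad, forces in N, time in s.
With the tool pointing down it reaches from about 0.35 to 0.85 m from the base axis. Payload 8.1 kg.
Tool frame: the origin (TCP) lies at the very end of the fingers, on their centre line; the grasp point (between the pads) lies 19 mm behind it (bot.hold_point_z is the distance from the TCP to the grasp point, in m); y points along the fingers, x is the direction in which the jaws open and shut, and the axes are right-handed (so a half turn about y gives the same grasp; the last joint's range is limited). The gripper opens to 85 mm and grips with 20 to 120 N. Pads are 22 mm wide; open, the fingers measure 114 mm over their backs; the gripper's body (76 mm by 85 mm) begins 54 mm behind the grasp point. The pads swing forward as they close: fully open they stand 13 mm farther back than shut.
Start: joints at [1.062, 0.13, 1.488, -0, 1.523, -0.085], TCP at [0.247, 0.547, 0.231] pointing down, gripper open.
Joint ranges: [-2.96, 2.96], [-0.89, 2.26], [0.02, 2.5], [-1.34, 4.48], [0, 2.73], [-2.66, 2.66]. Speed limits (rad/s): [2.39, 2.39, 2.79, 3.14, 3.14, 3.14].

INTERFACE

Orientations are given as a 3x3 rotation matrix whose columns are the frame's x, y, z axes.
In Python, from workcell import bot gives the robot as it stands. The module is installed in compiled form; this text tells all that it offers. Calls block until the motion is done:
- bot.move_pose(position, orientation): joint-space move of the TCP to a pose.
- bot.move_l(position, rotation=None, speed=0.15): straight line of the TCP; rotation=None keeps the orientation; speed is the mean speed in m/s.
- bot.goto_joints(angles): joint-space move.
- bot.release() and bot.grab(): open the fingers fully, or close them until they stop; the grip force is fixed at half the most.
- bot.wait(seconds).
- bot.inverse_kinematics(position, orientation): joint angles nearest the present ones, or None.
- bot.grab_frame(name): name is "side" or "top" or "wrist"; returns the picture (480x640x3 uint8, red, green, blue); there is no depth.
- bot.calibration(name): a dict with "fx", "fy", "cx", "cy" (pixels), "camera_from_world" (4x4, takes a point from world to camera coordinates); the wrist camera has in their place "T_tool_cam" (4x4, takes a point from camera to tool coordinates, whose origin is the TCP and whose axes are the tool frame's). Camera axes: x right, y up, looking along -z (the intrinsics and any distortion apply to the point x, -y, -z); pixel columns grow to the right and rows downward; lengths in m; the calibration is good to about 2 mm. A picture is of the moment at which its call begins: read the wrist's pose just before it. calibration takes no time and is no camera call.
A pose or a line that the arm cannot do raises bot.Unreachable and nothing moves.
- bot.hand_in(): hands the job in, once; it reports no verdict.
Readings, each from a call of its own:
- bot.get_time_s(): time.
- bot.get_q(): joint angles.
- bot.get_dq(): joint speeds.
- bot.get_tau(): joint torques, N m.
- bot.get_position(): TCP position.
- bot.get_ee_rot(): TCP orientation.
- bot.get_force(): force on the tool from outside, world axes, zero at the start.
- bot.get_moment(): the same for the moment, N m.
- bot.get_width(): opening from 0.0 (shut) to 1.0 (fully open).
Only numpy, scipy, OpenCV 4.12 (cv2) and the standard library are available. Lean on these libraries where they do the work, as an engineer would, in place of code of your own. Each camera call takes 0.05 s, during which the arm holds its last target. There are 200 camera calls.

## Working session

There is one attempt and no reset: what is moved stays moved. The work goes in short steps, each a Python script; the robot and the scene stay as the last script left them, time stands still between calls to the robot, and variables do not carry over. Pictures are saved under pics/ and viewed, about 8 in all and at most 12, crops included, and the job is handed in when it is done.

```bash
mkdir -p pics; python3 - <<'E'
from workcell import bot
import cv2,numpy as np
for n in("top","side"):
    im=bot.grab_frame(n); cv2.imwrite(f"pics/{n}0.png",im[:,:,::-1])
    c=bot.calibration(n); print(n,{k:(np.round(v,4).tolist()) for k,v in c.items()})
print(bot.calibration("wrist"),bot.get_time_s(),bot.hold_point_z)
E
```

```text
top {'fx': 541.4706, 'fy': 541.4706, 'cx': 318.7603, 'cy': 245.7984, 'camera_from_world': [[0.024, -0.9997, -0.0017, -0.0132], [0.9977, 0.0238, 0.0641, -0.5751], [-0.0641, -0.0032, 0.9979, -1.317], [0.0, 0.0, 0.0, 1.0]]}
side {'fx': 612.2317, 'fy': 612.2317, 'cx': 320.31, 'cy': 239.041, 'camera_from_world': [[0.8579, -0.5138, 0.0094, -0.5067], [0.2718, 0.4691, 0.8403, -0.2356], [-0.4361, -0.7183, 0.5421, -1.4255], [0.0, 0.0, 0.0, 1.0]]}
{'fx': 370.63248006314785, 'fy': 370.63248006314785, 'cx': 317.37262669285076, 'cy': 243.59847563368686, 'T_tool_cam': array([[ 9.99998718e-01, -1.34883517e-03, -8.63468529e-04,
        -2.98266840e-04],
       [-4.67660656e-04,  2.69719602e-01, -9.62938792e-01,
        -1.41970526e-01],
       [ 1.53174010e-03,  9.62937961e-01,  2.69718626e-01,
         6.69434078e-02],
       [ 0.00000000e+00,  0.00000000e+00,  0.00000000e+00,
         1.00000000e+00]])} 0.1 0.0187
```

View pics/top0.png

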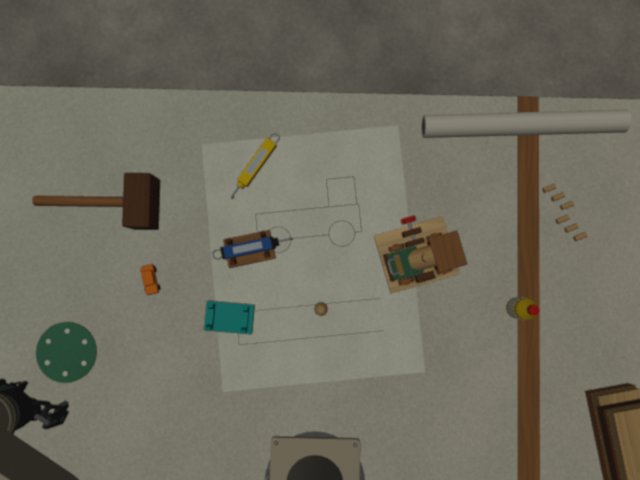

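View pics/side0.png

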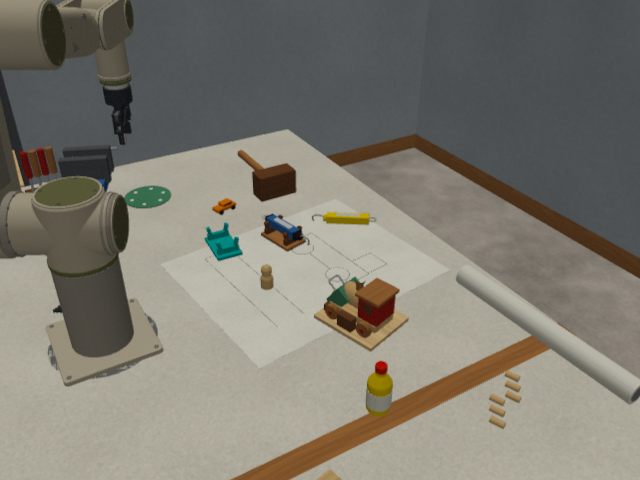

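```bash
cat > h.py <<'E'
from workcell import bot
import cv2,numpy as np
def cam(n):
    c=bot.calibration(n)
    if n=="wrist":
        T=np.eye(4);T[:3,:3]=bot.get_ee_rot();T[:3,3]=bot.get_position();W=T@c["T_tool_cam"]
    else: W=np.linalg.inv(c["camera_from_world"])
    return np.array([c["fx"],c["fy"],c["cx"],c["cy"]]),W
def ray(K,W,uv):
    d=np.array([(uv[0]-K[2])/K[0],-(uv[1]-K[3])/K[1],-1.]);return W[:3,3],W[:3,:3]@d
def onz(K,W,uv,z):
    o,d=ray(K,W,uv);return o+d*(z-o[2])/d[2]
def proj(K,W,p):
    q=np.linalg.inv(W)@np.append(p,1);return np.array([K[2]+K[0]*q[0]/-q[2],K[3]-K[1]*q[1]/-q[2]])
def unit(v): return np.array(v,float)/np.linalg.norm(v)
def toolR(gx,gz,s=1,tilt=0):
    """tool for gripping gauge with axes gx,gz; s=1: camera on ring side; tilt leans tool about gauge y"""
    gx=unit(gx);gz=unit(gz-np.dot(gz,gx)*gx);gy=np.cross(gz,gx)
    y=-(np.cos(tilt)*gz+np.sin(tilt)*gx);x=s*gy
    return np.c_[x,y,np.cross(x,y)]
def snap(n,name):
    K,W=cam(n);im=bot.grab_frame(n);cv2.imwrite(f"pics/{name}.png",im[:,:,::-1]);np.savez(f"pics/{name}.npz",K=K,W=W);return im,K,W
E
python3 - <<'E'
from h import *
K,W=cam("top")
for n,uv,z in [("gauge ring end cap",(221,253),.045),("cap front",(277,241),.045),("gauge mid",(248,247),.056),("loop",(386,262),.092),("doll",(321,309),.05),("yel",(255,163),.02),("turq",(229,317),.03),("loco",(450,250),.12)]: print(n,onz(K,W,uv,z).round(3))
g=onz(K,W,(248,247),.043);
gx=unit(onz(K,W,(277,241),.045)-onz(K,W,(221,253),.045)); Z=np.array([0,0,1.])
for s in(1,-1):
    R=toolR(gx,Z,s); print(s,[bot.inverse_kinematics(g+[0,0,h],R) for h in(-.02,.1,.2)])
lo=onz(K,W,(388,262),.092)
for az in(75,90,105):
  hx=np.array([np.cos(np.radians(az)),np.sin(np.radians(az)),0]);c,s_=np.cos(.611),np.sin(.611)
  lx=c*hx+s_*Z;lz=-s_*hx+c*Z
  for s in(1,-1):
   for t in(0,.3,-.3):
    R=toolR(-lx,lz,s,t);print(az,s,t,[ (lambda q:None if q is None else q.round(2))(bot.inverse_kinematics(lo+lx*d+R[:,1]*.019,R)) for d in(.09,.164)])
E
```

```text
gauge ring end cap [0.55  0.236 0.045]
cap front [0.583 0.102 0.045]
gauge mid [0.566 0.17  0.056]
loop [ 0.537 -0.157  0.092]
doll [ 0.422 -0.009  0.05 ]
yel [0.778 0.164 0.02 ]
turq [0.396 0.214 0.03 ]
loco [ 0.566 -0.299  0.12 ]
1 [array([ 2.07551919e-01,  3.02958579e-01,  1.68927432e+00, -4.44089210e-16,
        1.14935975e+00, -2.81183353e-02]), array([ 2.07551919e-01,  1.66218686e-01,  1.61212680e+00, -4.44089210e-16,
        1.36324716e+00, -2.81183353e-02]), array([ 2.07551919e-01,  1.04457968e-01,  1.49491701e+00, -4.44089210e-16,
        1.54221768e+00, -2.81183353e-02])]
-1 [None, None, None]
75 1 0 [array([-0.6 ,  0.22,  1.71,  0.58,  1.46, -0.48]), array([-0.5 ,  0.14,  1.72,  0.6 ,  1.47, -0.35])]
75 1 0.3 [array([-0.72,  0.37,  1.67,  0.79,  1.6 , -0.64]), array([-0.62,  0.26,  1.72,  0.83,  1.58, -0.54])]
75 1 -0.3 [array([-0.44,  0.12,  1.73,  0.31,  1.36, -0.26]), array([-0.33,  0.08,  1.7 ,  0.31,  1.4 , -0.13])]
75 -1 0 [None, None]
75 -1 0.3 [array([-0.72,  0.37,  1.67,  0.79,  1.6 ,  2.5 ]), array([-0.62,  0.26,  1.72,  0.83,  1.58,  2.6 ])]
75 -1 -0.3 [None, No
[... 610 characters left out ...]
 1.43,  2.65]), None]
105 1 0 [array([-0.54,  0.36,  1.54,  0.41,  1.7 , -0.85]), array([-0.47,  0.21,  1.63,  0.45,  1.72, -0.76])]
105 1 0.3 [array([-0.62,  0.57,  1.4 ,  0.56,  1.9 , -0.9 ]), array([-0.56,  0.42,  1.53,  0.61,  1.89, -0.83])]
105 1 -0.3 [array([-0.43,  0.16,  1.68,  0.24,  1.5 , -0.73]), array([-0.34,  0.04,  1.74,  0.25,  1.55, -0.63])]
105 -1 0 [array([-0.54,  0.36,  1.54,  0.41,  1.7 ,  2.3 ]), array([-0.47,  0.21,  1.63,  0.45,  1.72,  2.38])]
105 -1 0.3 [array([-0.62,  0.57,  1.4 ,  0.56,  1.9 ,  2.24]), array([-0.56,  0.42,  1.53,  0.61,  1.89,  2.31])]
105 -1 -0.3 [array([-0.43,  0.16,  1.68,  0.24,  1.5 ,  2.41]), array([-0.34,  0.04,  1.74,  0.25,  1.55,  2.51])]
```

```bash
python3 - <<'E'
from h import *
Z=np.array([0,0,1.])
bot.move_pose([.537,-.145,.215],toolR([0.1,-1,0],Z)); snap("wrist","loop1")
print(bot.get_time_s())
bot.move_pose([.566,.165,.16],toolR([.238,-.971,0],Z)); snap("wrist","gauge1"); print(bot.get_time_s())
a=cv2.imread("pics/loop1.png");b=cv2.imread("pics/gauge1.png")
cv2.imwrite("pics/c1.png",a);
E
```

```text
2.8
4.05
```

View pics/loop1.png

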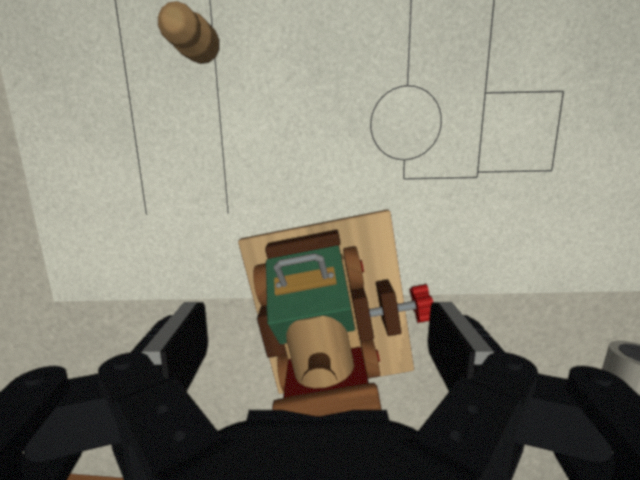

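View pics/gauge1.png

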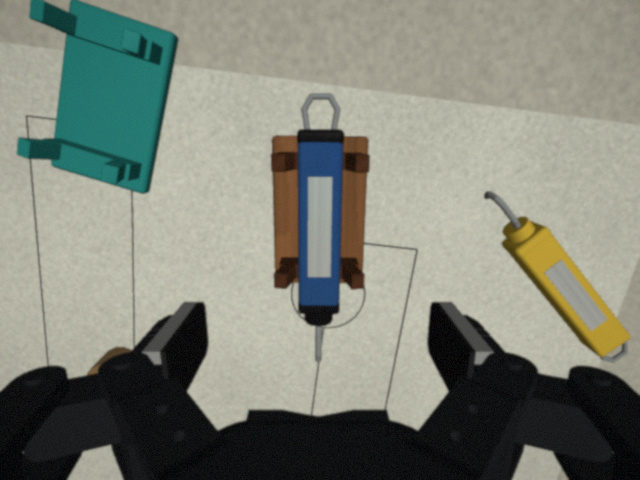

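```bash
python3 - <<'E'
from h import *
im=cv2.imread("pics/gauge1.png");d=np.load("pics/gauge1.npz");K,W=d["K"],d["W"]
hsv=cv2.cvtColor(im,cv2.COLOR_BGR2HSV)
def big(m,roi):
    z=np.zeros_like(m);x0,y0,x1,y1=roi;z[y0:y1,x0:x1]=m[y0:y1,x0:x1]
    c=max(cv2.findContours(z,0,1)[0],key=cv2.contourArea);return c
m=cv2.inRange(hsv,(100,90,40),(125,255,255));c=big(m,(270,120,370,330))
def rect(c,z):
    P=np.array([onz(K,W,p[0],z)[:2] for p in c]);r=cv2.minAreaRect(P.astype(np.float32)*1000);b=cv2.boxPoints(r);
    e=[b[1]-b[0],b[2]-b[1]];e=max(e,key=np.linalg.norm);print(np.round(r[0],1),np.round(r[1],1),"az",round(np.degrees(np.arctan2(e[1],e[0])),2));return r
rect(c,.056)
# case edges lines along several rows: centre of blue
m2=cv2.drawContours(np.zeros_like(m),[c],-1,255,-1)
for r in range(145,310,20):
    x=np.where(m2[r])[0]; print(r,x.min(),x.max(),onz(K,W,((x.min()+x.max())/2,r),.056).round(4)[:2],"w",round(1000*np.linalg.norm(onz(K,W,(x.min()-.5,r),.056)-onz(K,W,(x.max()+.5,r),.056)),1))
print("caps",onz(K,W,(321,130),.05).round(4),onz(K,W,(319,322),.05).round(4),"hooktip",onz(K,W,(319,360),.04).round(4))
# rest: brown
m=cv2.inRange(hsv,(0,80,20),(20,255,255));b=m.copy();b|=m2
c=big(cv2.morphologyEx(b,cv2.MORPH_CLOSE,np.ones((5,5))),(265,134,375,292));rect(c,.03)
for nm,roi in(("a",(268,145,298,178)),("b",(342,145,376,178)),("c",(268,252,298,290)),("d",(340,252,374,290))):
    mm=cv2.inRange(hsv,(0,60,10),(20,255,75));c=big(mm,roi);x=cv2.boundingRect(c);q=c[:,0];mc=q.mean(0);print(nm,x,onz(K,W,mc,.053).round(4))
l=cv2.imread("pics/loop1.png");s=l[235:305,250:350];cv2.imwrite("pics/loopcrop.png",np.hstack([cv2.resize(s,None,fx=6,fy=6,interpolation=2)]))
E
```

```text
[566.5 173.2] [ 29.4 115.2] az -76.39
145 298 342 [0.5538 0.2269] w 28.9
165 298 342 [0.5569 0.2146] w 29.3
185 299 341 [0.56   0.2021] w 28.4
205 299 340 [0.5629 0.189 ] w 28.2
225 299 340 [0.5662 0.1757] w 28.6
245 299 339 [0.5692 0.1619] w 28.3
265 299 339 [0.5727 0.1477] w 28.8
285 300 338 [0.5763 0.1331] w 27.8
305 300 337 [0.5797 0.118 ] w 27.5
caps [0.5523 0.2361 0.05  ] [0.5841 0.1019 0.05  ] hooktip [0.5935 0.064  0.04  ]
[566.4 175.1] [ 69.3 117.7] az -76.78
a (272, 152, 25, 20) [0.5334 0.2113 0.053 ]
b (343, 152, 25, 20) [0.579  0.2219 0.053 ]
c (275, 257, 23, 30) [0.5516 0.1369 0.053 ]
d (341, 257, 22, 31) [0.5968 0.1468 0.053 ]
```

View pics/loopcrop.png

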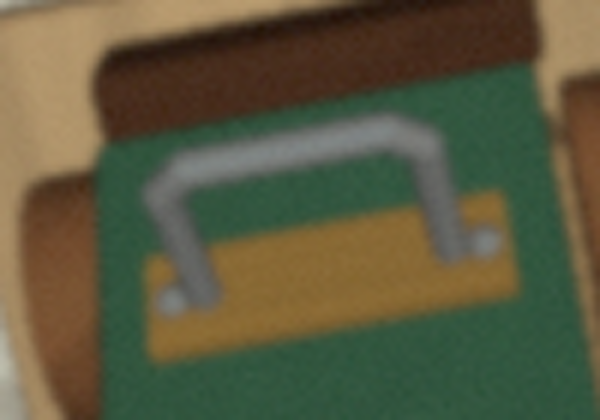

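```bash
cat > geo.py <<'E'
from h import *
d=np.load("pics/loop1.npz");Kl,Wl=d["K"],d["W"]
Z=np.array([0,0,1.])
A=onz(Kl,Wl,(278.7,263.7),.092);B=onz(Kl,Wl,(318.3,257),.092);L=onz(Kl,Wl,(298.5,260.3),.092)
b=unit(B-A);hx=np.cross(Z,b);hx=hx if hx[1]>0 else -hx
c,s=np.cos(np.radians(35)),np.sin(np.radians(35))
lx=c*hx+s*Z;lz=-s*hx+c*Z
RL=toolR(-lx,lz)
GX=np.array([np.cos(np.radians(-76.6)),np.sin(np.radians(-76.6)),0]);G=np.array([.5665,.1732,.030])
RG=toolR(GX,Z)
def tcp_for_seat(seat,grip_off=0.): return seat+lx*(.104+grip_off)+RL[:,1]*HOLD
HOLD=.0187-.002   # gripped 2 mm above case mid
E
python3 - <<'E'
from geo import *
print(L,np.degrees(np.arctan2(hx[1],hx[0])),"barlen",np.linalg.norm(A-B))
for uv,n in(((276.5,283.5),"footL"),((333,273),"footR")):
    p=onz(Kl,Wl,uv,.092-.03*s); print(n,((p-L)@hx).round(4),((p-L)@b).round(4))
up=np.array([0,0,.12])
tg=G+[0,0,.013]+RG[:,1]*HOLD
print(tg)
bot.move_l(tg+[0,0,.06],RG,speed=.15)
snap("wrist","gauge2")
im=cv2.imread("pics/gauge2.png")
bot.move_l(tg,speed=.08)
bot.grab()
print(bot.get_width(),bot.get_force(),bot.get_moment(),bot.get_time_s())
bot.move_l(tg+[0,0,.12],speed=.1)
print(bot.get_force(),bot.get_moment(),bot.get_time_s())
snap("wrist","lift")
E
```

```text
[ 0.52636309 -0.16515716  0.092     ] 105.90901670728088 barlen 0.03030133158942921
footL -0.0218 -0.0232
footR -0.0209 0.0236
[0.5665 0.1732 0.0263]
0.33850810951332655 [-0.67358467  0.42857394  3.15709727] [0.01659364 0.12502618 0.01702449] 6.1917
[ 0.78952801  0.04460814 -4.15188709] [0.06121735 0.03511889 0.011488  ] 7.5417
```

View pics/lift.png

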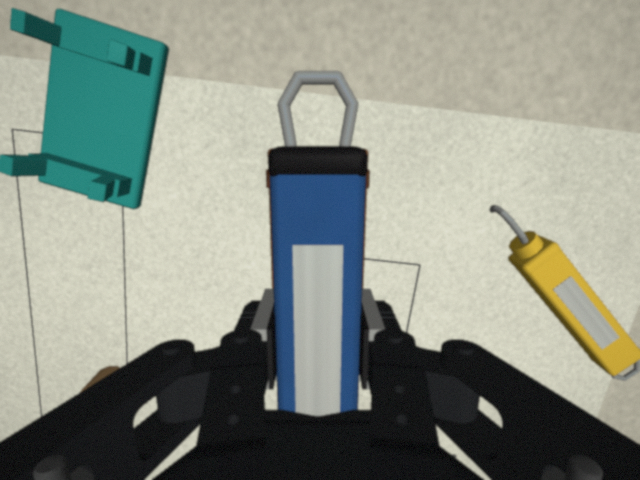

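```bash
python3 - <<'E'
from geo import *
K,W=cam("wrist");T=np.linalg.inv(np.r_[np.c_[bot.get_ee_rot(),bot.get_position()],[[0,0,0,1]]])
for uv in((319,148),(319,175),(319,413)):
    o,d=ray(K,W,uv);o=T[:3,:3]@o+T[:3,3];d=T[:3,:3]@d
    print(uv,(o+d*(-.0297-o[1])/d[1]).round(4))
pre=tcp_for_seat(L-lx*.013+lz*.055)
print(pre,bot.inverse_kinematics(pre,RL))
hi=tcp_for_seat(L-lx*.0+lz*.10)
bot.move_pose(hi,RL);bot.move_l(pre,RL,speed=.1);bot.wait(.3)
print(bot.get_force(),bot.get_moment(),bot.get_time_s(),np.abs(bot.get_position()-pre).max())
c=[]
for n in("side","top"):
    im,K,W=snap(n,n+"pre");q=proj(K,W,L);
    ps=[proj(K,W,L-lx*.013+lz*.055+e) for e in(0*lz,lx*-.001-lz*.011)]
    print(n,"loop",q.round(1),"seat,tip",np.round(ps,1))
    u,v=int(q[0])-40,int(q[1])-50
    print("crop",u,v);c.append(cv2.resize(im[v:v+75,u:u+80,::-1],None,fx=5,fy=5,interpolation=cv2.INTER_CUBIC))
cv2.imwrite("pics/pre.png",np.hstack(c))
E
```

```text
(319, 148) [ 0.0013 -0.0297  0.0649]
(319, 175) [ 0.0013 -0.0297  0.0571]
(319, 413) [ 0.0015 -0.0297 -0.0276]
[ 0.51195177 -0.11459601  0.17556898] [-0.58520656  0.34800749  1.46144905  0.39328519  1.80262101 -0.8642716 ]
[ 0.96554671 -0.39302064 -3.06005361] [-0.50865075 -0.16178991 -0.02143405] 9.7417 0.0005410997798078465
side loop [332.9 277.2] seat,tip [[346.5 271.8]
 [344.6 274.1]]
crop 292 227
top loop [389.5 266.5] seat,tip [[409.7 261.3]
 [406.7 262.1]]
crop 349 216
```

View pics/pre.png

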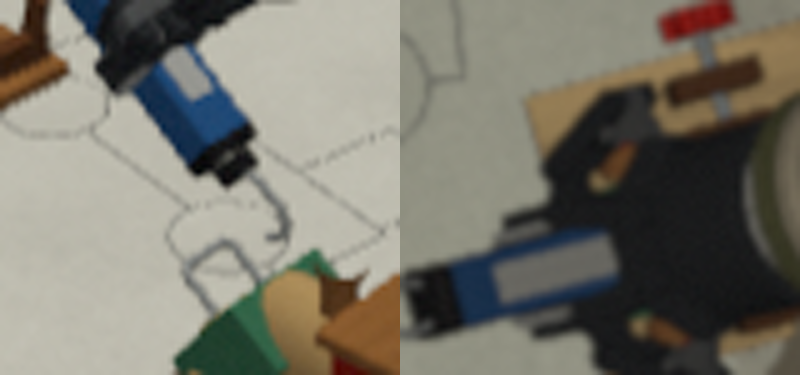

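```bash
python3 - <<'E'
from geo import *
bot.wait(.2);f0=bot.get_force()
for h in(.025,.012,.004):
    bot.move_l(tcp_for_seat(L-lx*.013+lz*h),RL,speed=.06);bot.wait(.1)
    f=bot.get_force()-f0;print(h,[round(f@a,2) for a in(lx,b,lz)])
f0=bot.get_force()if abs((f@lz))<1 else f0
np.save("f0.npy",f0)
for x in(-.009,-.006,-.004,-.002,0,.002,.004):
    bot.move_l(tcp_for_seat(L+lx*x+lz*.004),RL,speed=.04);bot.wait(.15)
    f=bot.get_force()-f0;print(x,[round(f@a,2) for a in(lx,b,lz)])
    if f@lx<-1.2: break
print(bot.get_time_s())
im,K,W=snap("side","hooked");cv2.imwrite("pics/hk.png",cv2.resize(im[217:307,277:397,::-1],None,fx=5,fy=5,interpolation=cv2.INTER_CUBIC))
E
```

```text
0.025 [np.float64(0.36), np.float64(-0.64), np.float64(1.06)]
0.012 [np.float64(0.5), np.float64(-0.14), np.float64(0.82)]
0.004 [np.float64(-0.29), np.float64(0.85), np.float64(0.78)]
-0.009 [np.float64(-0.52), np.float64(-1.46), np.float64(0.11)]
-0.006 [np.float64(0.25), np.float64(-0.52), np.float64(-0.11)]
-0.004 [np.float64(0.2), np.float64(-0.2), np.float64(-0.25)]
-0.002 [np.float64(0.06), np.float64(-0.93), np.float64(-0.56)]
0 [np.float64(1.02), np.float64(-1.3), np.float64(0.44)]
0.002 [np.float64(0.26), np.float64(-1.9), np.float64(-0.95)]
0.004 [np.float64(0.05), np.float64(-0.53), np.float64(-0.38)]
14.4417
```

View pics/hk.png

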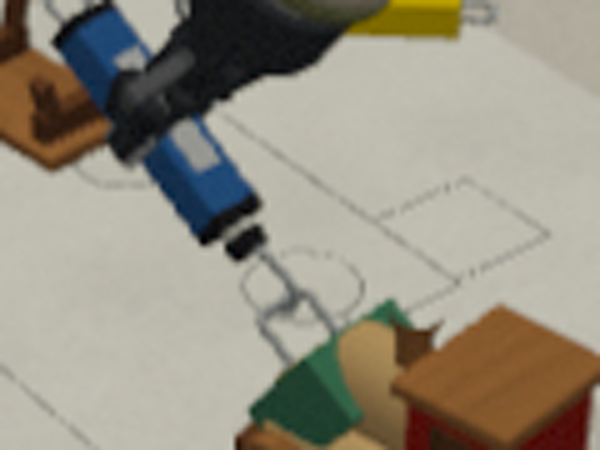

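```bash
python3 - <<'E'
from geo import *
f0=np.load("f0.npy")
def F():
    v=[]
    for _ in range(8): v.append(bot.get_force()-f0);bot.wait(.02)
    return np.mean(v,0)
for x in(.012,.02,.03,.04,.05):
    bot.move_l(tcp_for_seat(L+lx*x+lz*.003),RL,speed=.04)
    f=F();print(x,[round(f@a,2) for a in(lx,b,lz)])
    if f@lx> -1.0 and x>=.02: print("no pull");break
print(bot.get_time_s())
im,K,W=snap("side","pull");cv2.imwrite("pics/pl.png",cv2.resize(im[200:300,267:387,::-1],None,fx=5,fy=5,interpolation=cv2.INTER_CUBIC))
E
```

```text
0.012 [np.float64(-2.56), np.float64(-1.6), np.float64(-0.26)]
0.02 [np.float64(-4.47), np.float64(-1.42), np.float64(-0.22)]
0.03 [np.float64(-6.67), np.float64(-1.59), np.float64(-0.59)]
0.04 [np.float64(-8.98), np.float64(-1.29), np.float64(-0.69)]
0.05 [np.float64(-11.6), np.float64(-0.89), np.float64(-1.12)]
17.0583
```

View pics/pl.png

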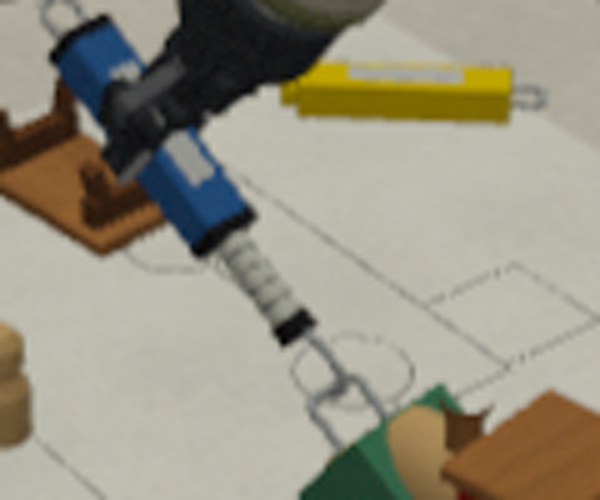

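```bash
python3 - <<'E'
from geo import *
f0=np.load("f0.npy")
bot.move_l(tcp_for_seat(L+lx*.0625+lz*.003),RL,speed=.03)
v=[]
for _ in range(24): v.append((bot.get_force()-f0)@lx);bot.wait(.1)
print(np.mean(v),np.std(v),bot.get_time_s())
im,K,W=snap("side","green");cv2.imwrite("pics/gr.png",cv2.resize(im[220:300,287:367,::-1],None,fx=7,fy=7,interpolation=cv2.INTER_CUBIC))
E
```

```text
-14.410830739745927 0.4763812561322949 20.075
```

View pics/gr.png

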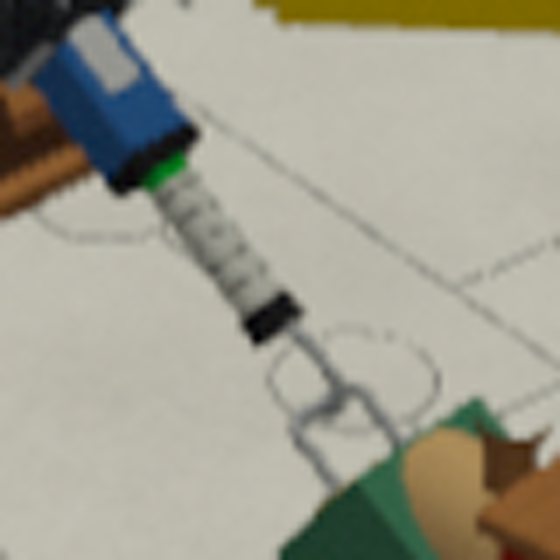

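```bash
python3 - <<'E'
from geo import *
f0=np.load("f0.npy")
bot.move_l(tcp_for_seat(L+lx*.064+lz*.003),RL,speed=.02);bot.wait(2)
print((bot.get_force()-f0)@lx)
for x in(.03,.005,-.004,-.013):
    bot.move_l(tcp_for_seat(L+lx*x+lz*.003),RL,speed=.05);bot.wait(.15)
    f=bot.get_force()-f0;print(x,[round(f@a,2) for a in(lx,b,lz)])
for h in(.012,.03,.10):
    bot.move_l(tcp_for_seat(L-lx*.013+lz*h),RL,speed=.06);bot.wait(.1)
    f=bot.get_force()-f0;print(h,[round(f@a,2) for a in(lx,b,lz)])
tg=G+[0,0,.013]+RG[:,1]*HOLD
bot.move_pose(tg+[0,0,.12],RG);bot.wait(.3);print(bot.get_time_s())
snap("wrist","lift2")
E
```

```text
-15.178161672878002
0.03 [np.float64(-6.92), np.float64(-2.31), np.float64(-0.65)]
0.005 [np.float64(-0.66), np.float64(-0.92), np.float64(-0.94)]
-0.004 [np.float64(0.13), np.float64(-1.48), np.float64(0.33)]
-0.013 [np.float64(-0.39), np.float64(-0.32), np.float64(-0.91)]
0.012 [np.float64(-0.36), np.float64(-0.69), np.float64(-0.38)]
0.03 [np.float64(0.1), np.float64(-0.48), np.float64(-0.43)]
0.1 [np.float64(0.8), np.float64(-1.69), np.float64(-0.69)]
29.05
```

View pics/lift2.png

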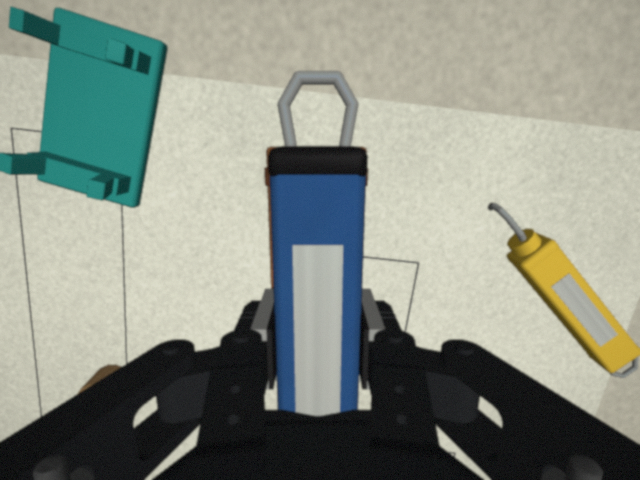

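```bash
python3 - <<'E'
from geo import *
tg=G+[0,0,.013]+RG[:,1]*HOLD
bot.move_l(tg+[0,0,.015],RG,speed=.1);bot.wait(.2);f0=bot.get_force()
for dz in(.008,.004,.002,.001,0):
    bot.move_l(tg+[0,0,dz],RG,speed=.02);bot.wait(.15);f=bot.get_force()-f0;print(dz,f.round(2))
    if f[2]>5:break
bot.release();bot.wait(.3);print(bot.get_force(),bot.get_width())
bot.move_l(tg+[0,0,.134],RG,speed=.12);bot.wait(.2)
im,K,W=snap("wrist","done")
im=cv2.imread("pics/done.png");m=cv2.inRange(cv2.cvtColor(im,cv2.COLOR_BGR2HSV),(100,90,40),(125,255,255));m[:, :250]=0;m[:,390:]=0
c=max(cv2.findContours(m,0,1)[0],key=cv2.contourArea)
P=np.array([onz(K,W,p[0],.056)[:2]*1000 for p in c],np.float32);r=cv2.minAreaRect(P);print(r)
print(bot.get_time_s())
E
```

```text
0.008 [-0.77  0.37 -0.2 ]
0.004 [ 0.4  -0.27  0.96]
0.002 [ 0.64 -0.29 -0.85]
0.001 [-0.96  0.05  0.7 ]
0 [-1.1  -0.19  5.94]
[-0.79065911 -0.5650413   0.15882117] 1.0042395776172894
((568.0796508789062, 173.4005126953125), (29.532516479492188, 114.89553833007812), 13.485794067382812)
35.2583
```

View pics/done.png

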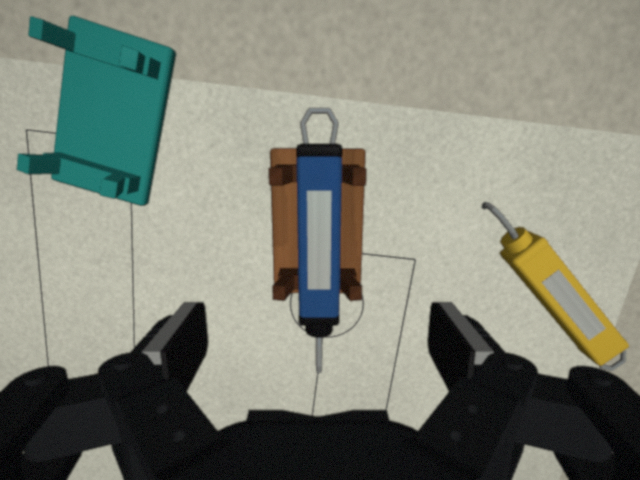

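```bash
python3 -c "
from workcell import bot
bot.wait(.5);bot.hand_in();print(bot.get_time_s())"
```

```text
the job is handed in; nothing more can be done
the job is handed in; nothing more can be done
```

The pull test is done and the job is handed in, with the clock at about 36 s of the 67 s allowed. I got no verdict back.

- **Pull:** I hooked the gauge into the loop and drew it out along the loop's axis. I held it for 2.4 s at a mean of 14.4 N, which is about 58 mm, and the side camera showed the rim in the green band. I then held it 1.5 mm further for another 2 s, where the reading was about 15.2 N (roughly 61 mm). The highest reading was well short of the red band.
- **Easing back:** I let the spring in at 0.05 m/s and unhooked with no sideways or lifting force beyond the sensor's noise of about 1 N. The wrist picture showed the gauge had not slipped in the grip.
- **Laying down:** The gauge went back at the pose I took it from, with about 6 N at contact. In the final picture it lies in both saddles, top up. Its measured middle is within about 2 mm of where it started, and its direction is within about 0.2 degrees.
- **Checks that disagreed:** The side picture put the loop and the hook tip each about 1 pixel (2–3 mm) off my estimate. Both were off in the same direction, so I made no correction. The loop bar also met the hook about 4 mm further out than I had estimated. I allowed for that by going by the force.
- **Bystanders:** The path kept clear of them, but I did not measure their positions again at the end.

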